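Unlock the cocoon specimen case and present the shackle

ROBOT

A 6-joint arm with a two-finger parallel gripper is mounted at the origin on the work surface. World frame = base frame: x ahead of the robot, y to its left, z up, the work surface at z = 0. Lengths are in m, angles in rad, forces in N, time in s.
With the tool pointing down it reaches from about 0.225 to 0.875 m from the base axis. Payload 3.4 kg.
Tool frame: the origin (TCP) lies at the very end of the fingers, on their centre line; the grasp point (between the pads) lies 19 mm behind it (ctrl.grasp_offset is the distance from the TCP to the grasp point, in m); z points along the fingers, y is the line along which they close (so a half turn about z gives the same grasp; the last joint's range is limited). The gripper opens to 85 mm and grips with 20 to 120 N. Pads are 22 mm wide; open, the fingers measure 114 mm over their backs; the gripper's body (76 mm by 85 mm) begins 54 mm behind the grasp point. The pads swing forward as they close: fully open they stand 13 mm farther back than shut.
Start: joints at [-1.31, 0.276, 1.505, -0, 1.361, -0.121], TCP at [0.214, -0.534, 0.196] pointing down, gripper open.
Joint ranges: [-2.89, 2.89], [-0.75, 2.08], [0.22, 2.7], [-1.18, 4.32], [0.11, 2.71], [-2.7, 2.7]. Speed limits (rad/s): [2.57, 2.57, 3.14, 3.14, 3.14, 3.14].

INTERFACE

Orientations are given as a unit quaternion [x, y, z, w].
In Python, from plant import ctrl gives the robot as it stands.
- The arm moves only by the tool apply_moves, never from a script. Its arguments are lists of equal length, an entry for each row: "xyz": the shift along the tool's x, y, z in m, a list of three; "twist": the turn about the tool's z in degrees; "hand": the closure, from -1 (fully open) to 1 (shut), so that 0 is half open. In form: {"xyz": [[tx, ty, tz], ...], "twist": [twist, ...], "hand": [hand, ...]}. A call has 1 to 20 rows; each row is the pose to reach, as a shift and turn from the pose commanded when the call began, along the tool's axes at that moment; what a row does not reach only later rows make up. A row lasts 1/10 s, in which the tool goes at most 50 mm and 8.59 degrees, less where a joint would pass 70% of its speed; a pose out of reach is approached as far as the arm can. A call with a gripper value outside its range is refused whole. The fingers move at their own pace and stop on an object; "force" is the grip in N (left out, the last holds). Time passes only in rows, so rows that repeat a pose let the fingers close. It gives the time, the measured TCP pose, the force, the opening and the grip force at its end, in the units of the state.
- ctrl.get_state(): the state, without advancing time (a new reading comes with each control period).
- ctrl.capture(name): name is "scene" or "top" or "wrist"; returns a dict with "pixels" (420x560x3 uint8, red, green, blue), "camera_matrix" (3x3 intrinsics, pixels), "extrinsics" (4x4, takes a point from camera to world coordinates). Camera axes: x right, y up, looking along -z (the intrinsics and any distortion apply to the point x, -y, -z); pixel columns grow to the right and rows downward; lengths in m; the calibration is good to about 2 mm. A picture is of the moment at which its call begins. There is no depth.
- ctrl.sign_off(): hands the job in; it is judged then, once.
The state is a dict: "time_s": time; "joint_positions": joint angles; "qd": joint speeds; "joint_efforts": joint torques, N m; "ee_pos": TCP position; "orientation": TCP orientation; "ft_force": force on the tool from outside, world axes, zero at the start; "wrist_torque": the same for the moment, N m; "gripper_width": finger opening in m; "finger_force": force on a finger pad.
Only numpy, scipy, OpenCV 4.12 (cv2) and the standard library are available. Lean on these libraries where they do the work, as an engineer would, in place of code of your own. Each camera call takes 0.05 s, during which the arm holds its last target. There are 200 camera calls.

TASK

The cocoon case is locked: turn the black clicking dial until its white line stands at the orange arrow and leave it there, then draw the steel shackle straight up out of the lock. Carry it to the empty blue tray and finish while still holding it in the gripper, still and upright with its bow on top, its feet about 15 cm above the middle of the tray so that it can be taken from you; do not put it down, and leave the things standing around where they are.

Things in the scene. Friction and masses are not known exactly. Their poses are not given: they have to be found in the camera images.
- lock: fixed specimen case with its lock. Origin on the table under the dial's axis; x points from lock to case, y from dial to shackle, z up. Green lock housing: x -56 to 56 mm, y -56 to 114 mm, top at z = 48 mm. Glass-topped wooden case behind: x 57 to 267, y -111 to 169, 54 high. Two square shackle holes (14 mm, 38 mm deep) at x = 0, y = 54 and y = 98
- hasp (a point): top of the flat steel hasp strap, 52 mm above the table, below the shackle's bow at lock x = 0, y = 76 mm; the strap is 20 mm wide and runs along the lock's x between the shackle's legs
- dial (a joint): dial angle about the vertical axis, rad, positive counter-clockwise from above; 0 (or whole turns) = white line at the orange arrow, lock open. Turns endlessly both ways, ten clicks a turn (every 0.628): a sprung ball draws it to the nearest click, about 0.1 N m takes it to the next. At any other click a disc holds the shackle, which then lifts only 3 mm. Starts away from the open click
- dial_grip (a point): point on the dial's axis, 84 mm above the table, mid the dial's upright bar grip: black, 14 mm thick (point x), 54 mm long (point y, towards the white-line end), z = 59 to 99 mm, over a round skirt 72 mm across with its top at z = 60. The shackle's near leg is 48 mm from the axis (bow top at z = 88 mm): keep the fingers less than 60 mm apart here
- dial_line (a point): outer end of the dial's white line, on the edge of the skirt, 36 mm from the axis, 60 mm above the table
- index_mark (a point): the point of the skirt's edge that the orange arrow on the lock housing points at, 36 mm from the dial's axis on the shackle side (lock's +y), 60 mm above the table; the line is home when it meets this point
- shackle: loose steel U, 0.22 kg, bow on top, standing in the lock's two holes. Square bar 12 mm; 56 mm over the legs (its y axis), 12 mm thick (its x axis), 78 mm tall. Origin midway between the feet at their underside, z up along the legs. It starts with its feet 10 mm above the table, at lock y = 76 mm, and must rise 38 mm to leave the holes (about 1 mm play)
- shackle_bow (a point): middle of the shackle's bow (horizontal bar along the shackle's y, 12 mm square), 72 mm above its origin; pinch it here from above across the shackle's x, free space between bow and hasp strap 24 mm
- blue_tray: empty fixed blue open tray, 130 x 130 x 35 mm high, wall 4 mm, origin at the centre of its underside, on one side of the lock (left or right)
- white_tray: fixed white open tray of the same size on the other side, holding the slide box and the white spool; not to be used
- spool_yellow: loose wooden spool with yellow thread, 34 mm across, 46 mm high, standing on the case's glass lid behind the lock; origin under it; leave alone
- spool_white: loose wooden spool with white thread, 34 mm across, 46 mm high, in the white tray, origin under it; leave alone
- cocoon_dish: loose shallow dish with cocoons, 90 mm across, 29 mm high, origin under it; leave alone
- vial_jar: loose amber jar with orange cap, 44 mm across, 65 mm high, standing on the case's lid, origin under it; leave alone
- beaker: loose glass beaker, 60 mm across, 70 mm high, origin under it; leave alone
- slide_box: loose green slide box, 85 x 35 x 28 mm, in the white tray, origin under it; leave alone
Not all that is in view belongs to the job. Of the things like the blue_tray, leave any that is pink or red; of the rest the smaller one is meant.

How it is judged:
By the outcome, as a careful person would: the job done as asked, in the order asked, and still so for the second after the job is handed in, while the arm keeps its last pose, push and grip.
It also fails if it takes over 64 s, if anything falls off the work surface, if the arm or the gripper's body presses on something with over 40 N, if the wrist force passes 120 N, or if a joint passes its speed limit or range.

## Working session

There is one attempt and no reset: what is moved stays moved. The work goes in short steps, Python scripts to look and compute and a tool call to move; the robot and the scene stay as the last step left them, time stands still between calls to the robot, and variables do not carry over. Pictures are saved under pics/ and viewed, at most 13 in all, crops included, and the job is handed in when it is done.

Besides the shell and the picture viewer there is one more tool, called after "Call:" as name(argument=value, ...) on one line, values as JSON. apply_moves: Moves the arm, as the interface text tells. Its arguments: {"type":"object","properties":{"xyz":{"type":"array"},"twist":{"type":"array"},"hand":{"type":"array"},"force":{"type":"number"}},"required":["xyz","twist","hand"]}

```bash
mkdir -p pics
cat > h.py <<'E'
import numpy as np, cv2
from plant import ctrl
def cap(n,f=None):
    d=ctrl.capture(n)
    if f: cv2.imwrite('pics/'+f,cv2.cvtColor(d['pixels'],cv2.COLOR_RGB2BGR))
    return d
def ray(d,uv):
    K=np.array(d['camera_matrix']);T=np.array(d['extrinsics'])
    p=np.linalg.inv(K)@[uv[0],uv[1],1]; v=T[:3,:3]@[p[0],-p[1],-p[2]]
    return T[:3,3],v
def plane(d,uv,z):
    o,v=ray(d,uv); return o+v*(z-o[2])/v[2]
def proj(d,P):
    K=np.array(d['camera_matrix']);T=np.array(d['extrinsics'])
    c=T[:3,:3].T@(np.array(P)-T[:3,3]); p=K@[c[0],-c[1],-c[2]]; return p[:2]/p[2]
def tri(r):
    A=np.zeros((3,3));b=np.zeros(3)
    for o,v in r:
        v=v/np.linalg.norm(v);M=np.eye(3)-np.outer(v,v);A+=M;b+=M@o
    return np.linalg.solve(A,b)
E
python3 - <<'E'
from h import *
a=cap('top','top0.png');b=cap('scene','scene0.png')
for d in(a,b): print({k:v for k,v in d.items() if k!='pixels'})
E
```

```text
{'camera_matrix': array([[447.80500092,   0.        , 280.22273395],
       [  0.        , 447.80500092, 204.39954538],
       [  0.        ,   0.        ,   1.        ]]), 'extrinsics': array([[-1.01698290e-02,  9.82844906e-01, -1.84153374e-01,
         2.25746052e-01],
       [-9.99948081e-01, -9.87805520e-03,  2.50174493e-03,
        -5.49524563e-02],
       [ 6.39750066e-04,  1.84169255e-01,  9.82894336e-01,
         1.31328032e+00],
       [ 0.00000000e+00,  0.00000000e+00,  0.00000000e+00,
         1.00000000e+00]])}
{'camera_matrix': array([[468.40491688,   0.        , 284.32538921],
       [  0.        , 468.40491688, 214.2848289 ],
       [  0.        ,   0.        ,   1.        ]]), 'extrinsics': array([[ 0.03414246, -0.67989972,  0.73250984,  1.31317907],
       [ 0.99924139,  0.00948459, -0.03777149, -0.11561304],
       [ 0.01873327,  0.73324376,  0.67970777,  0.89577555],
       [ 0.        ,  0.        ,  0.        ,  1.        ]])}
```

View pics/top0.png

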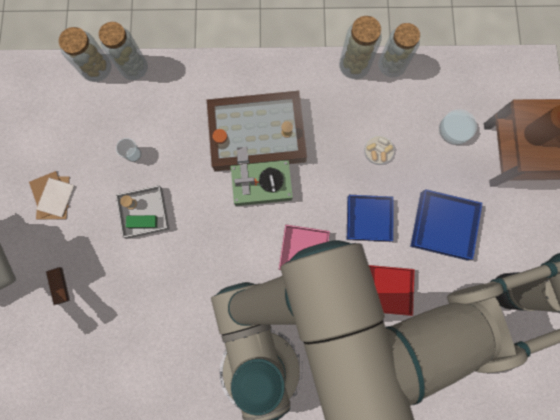

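View pics/scene0.png

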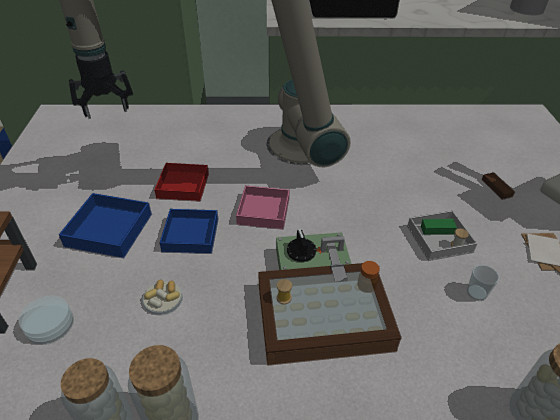

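The top view shows the lock's green housing at about (262,183), with the black dial at (271,180) and the shackle and hasp at (243,180). There are four tray candidates: blue at (370,218), a larger blue at (447,225), pink at (305,247) and red at (391,290). Pink and red are excluded. Of the two blues, the smaller at (370,218) is meant. I'll confirm it in a crop.

```bash
cat > m.py <<'E'
from h import *
a=cap('top');b=cap('scene')
def masks(d):
    h=cv2.cvtColor(d['pixels'],cv2.COLOR_RGB2HSV)
    return h
def blobs(m,mn):
    c,_=cv2.findContours(m.astype(np.uint8),cv2.RETR_EXTERNAL,cv2.CHAIN_APPROX_NONE)
    return [x for x in c if cv2.contourArea(x)>mn]
for n,d in(('top',a),('scene',b)):
    h=masks(d)
    for c in blobs(cv2.inRange(h,(100,120,40),(130,255,255)),300):
        q=cv2.boxPoints(cv2.minAreaRect(c)); P=np.array([plane(d,x,.035) for x in q])
        print(n,'blue',cv2.minAreaRect(c),P.mean(0).round(4),np.linalg.norm(P[1]-P[0]).round(3),np.linalg.norm(P[2]-P[1]).round(3))
    for c in blobs(cv2.inRange(h,(40,50,50),(80,255,255)),300):
        q=cv2.boxPoints(cv2.minAreaRect(c)); P=np.array([plane(d,x,.048) for x in q])
        print(n,'green',q.round(1).tolist(),P.round(4).tolist())
    for c in blobs(cv2.inRange(h,(5,150,120),(15,255,255)),4):
        print(n,'orange',cv2.boundingRect(c))
crop=a['pixels'][150:270,210:490]; s1=cv2.resize(crop,None,fx=2.8,fy=2.8,interpolation=cv2.INTER_CUBIC)
c2=a['pixels'][155:210,225:300]; s2=cv2.resize(c2,(450,330),interpolation=cv2.INTER_CUBIC)
c3=b['pixels'][222:277,270:360]; s3=cv2.resize(c3,(350,214),interpolation=cv2.INTER_CUBIC)
o=np.zeros((600,800,3),np.uint8); s1=cv2.resize(s1,(600,257)); o[:257,:600]=s1; o[260:590,:450]=s2; o[260:474,450:]=s3
cv2.imwrite('pics/crop1.png',o[:,:,::-1])
E
python3 m.py
```

```text
top blue ((446.0270080566406, 225.8378448486328), (62.14281463623047, 57.210845947265625), 9.462321281433105) [ 0.3986 -0.535   0.035 ] 0.169 0.179
top blue ((370.0109558105469, 218.09487915039062), (45.0376091003418, 43.092376708984375), 1.5481576919555664) [ 0.423  -0.3171  0.035 ] 0.126 0.131
top green [[126.0, 215.0], [156.0, 215.0], [156.0, 227.0], [126.0, 227.0]] [[0.4364, 0.3834, 0.048], [0.4355, 0.2976, 0.048], [0.4009, 0.2962, 0.048], [0.4018, 0.3816, 0.048]]
top green [[229.6999969482422, 165.3000030517578], [287.6000061035156, 159.6999969482422], [291.29998779296875, 198.89999389648438], [233.5, 204.5]] [[0.5805, 0.0882, 0.048], [0.5957, -0.081, 0.048], [0.4786, -0.0904, 0.048], [0.4639, 0.076, 0.048]]
top orange (213, 130, 14, 12)
scene blue ((188.46893310546875, 230.4322967529297), (56.26875305175781, 42.87619400024414), 1.9091525077819824) [ 0.4399 -0.3188  0.035 ] 0.16 0.153
scene blue ((104.53565979003906, 223.81454467773438), (85.58563995361328, 58.88261413574219), 10.885526657104492) [ 0.408  -0.5426  0.035 ] 0.231 0.26
scene green [[275.79998779296875, 237.19999694
[... 342 characters left out ...]
98474121094], [559.0, 122.0]] [[-0.1041, 0.0507, 0.048], [-0.8433, 0.1212, 0.048], [-0.7764, 1.2494, 0.048], [-0.0556, 0.896, 0.048]]
scene green [[269.0, 36.0], [291.0, 36.0], [291.0, 103.0], [269.0, 103.0]] [[-0.7837, -0.0973, 0.048], [-0.7849, 0.0022, 0.048], [-0.1862, -0.0246, 0.048], [-0.1863, -0.1033, 0.048]]
scene green [[94.0, 0.0], [203.0, 0.0], [203.0, 103.0], [94.0, 103.0]] [[-1.2345, -0.9924, 0.048], [-1.247, -0.4361, 0.048], [-0.1865, -0.338, 0.048], [-0.1869, -0.7203, 0.048]]
scene green [[-0.0, 0.0], [80.0, 0.0], [80.0, 144.0], [0.0, 144.0]] [[-1.2239, -1.4611, 0.048], [-1.2329, -1.0628, 0.048], [0.067, -0.6976, 0.048], [0.0653, -0.9434, 0.048]]
scene orange (362, 261, 17, 13)
```

View pics/crop1.png

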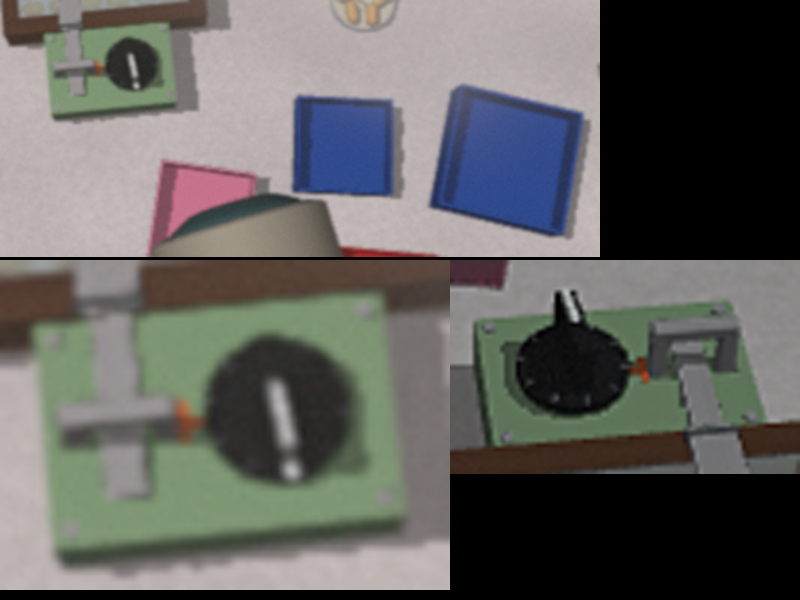

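The crop confirms the smaller blue tray at top (370,218), measured at about 130 mm, beside the larger one at (447,225), about 175 mm. The dial's line end is near top pixel (273.5,190) and points towards the robot; the orange arrow is at (256,185). Next I'll work out the dial and lock pose and the moves.

```bash
cat > k.py <<'E'
from h import *
from scipy.spatial.transform import Rotation as R
def tool():
    s=ctrl.get_state(); r=R.from_quat(s['orientation']).as_matrix(); return s,np.array(s['ee_pos']),r
def shift(P):
    s,p,r=tool(); return (r.T@(np.array(P)-p)).round(4)
E
python3 - <<'E'
from k import *
a=cap('top')
h=cv2.cvtColor(a['pixels'],cv2.COLOR_RGB2HSV)
m=np.zeros(h.shape[:2],np.uint8); m[160:205,255:292]=(h[160:205,255:292,2]<75)
c=max(cv2.findContours(m,0,2)[0],key=cv2.contourArea); print(cv2.minEnclosingCircle(c),cv2.fitEllipse(c))
C=plane(a,cv2.fitEllipse(c)[0],.057)
E=plane(a,(273.5,190),.06);print(C,E,np.degrees(np.arctan2(E[1]-C[1],E[0]-C[0])))
# lock from green corners
P=np.array([[0.5805,0.0882],[0.5957,-0.081],[0.4786,-0.0904],[0.4639,0.076]])
yd=(P[0]-P[1]+P[3]-P[2]); yaw=np.arctan2(-yd[0],yd[1]); y=np.array([-np.sin(yaw),np.cos(yaw)])
print('yaw',np.degrees(yaw),'origin est',P.mean(0)-.029*y)
s,p,r=tool(); print(p,r.round(3).tolist(),s['gripper_width'],s['ft_force'])
w=cap('wrist'); T=r.T@(w['extrinsics'][:3,3]-p); print('cam in tool',T,(r.T@w['extrinsics'][:3,:3]).round(2).tolist())
print('shift to above dial',shift([*C[:2],.22]))
E
```

```text
((271.0, 180.0), 12.369417190551758) ((270.9001159667969, 179.16464233398438), (21.258529663085938, 23.749834060668945), 79.63973999023438)
[ 0.535448   -0.03201198  0.057     ] [ 0.5027175  -0.03931185  0.06      ] -167.4271293420985
yaw 5.091276601410678 origin est [ 0.53224854 -0.03068558]
[ 0.21416571 -0.53337585  0.19548845] [[0.928, 0.373, -0.0], [0.373, -0.928, 0.001], [0.0, -0.001, -1.0]] 0.0854659613230569 [-0.46348296 -0.07955158  1.11465973]
cam in tool [ 0.08222118  0.00064706 -0.17801917] [[-0.0, 0.95, 0.32], [1.0, 0.0, -0.0], [-0.0, 0.32, -0.95]]
shift to above dial [ 0.4849 -0.3456 -0.0241]
```

Call:
apply_moves(xyz=[[0.02,-0.015,-0.01],[0.05,-0.035,-0.024],[0.08,-0.057,-0.024],[0.11,-0.078,-0.024],[0.14,-0.1,-0.024],[0.17,-0.121,-0.024],[0.2,-0.143,-0.024],[0.23,-0.164,-0.024],[0.26,-0.185,-0.024],[0.29,-0.207,-0.024],[0.32,-0.228,-0.024],[0.35,-0.249,-0.024],[0.38,-0.271,-0.024],[0.41,-0.292,-0.024],[0.435,-0.31,-0.024],[0.455,-0.324,-0.024],[0.47,-0.335,-0.024],[0.48,-0.342,-0.024],[0.484,-0.345,-0.024],[0.484,-0.345,-0.024]], twist=[-8.5,-17,-25.5,-34,-42.5,-51,-59.5,-68,-76.5,-85,-93.5,-102,-110.5,-119,-127.5,-136,-144.5,-153,-161.5,-170], hand=[0,0,0,0,0,0,0,0,0,0,0,0,0,0,0,0,0,0,0,0], force=40)

```text
time_s: 2.3
ee_pos: [0.5352, -0.0322, 0.2197]
orientation: [-0.107, 0.994, 0.0, -0.0]
ft_force: [0.8, 0.5, 0.5]
gripper_width: 0.0426
finger_force: 0.0
```

Run:
```python
from k import *
w=cap('wrist','w1.png'); s,p,r=tool(); print(s['time_s'],p,r.round(3).tolist(),s['joint_positions'],s['gripper_width'])
np.savez('w1.npz',**w)
print(proj(w,[.5345,-.0315,.06]))
h=cv2.cvtColor(w['pixels'],cv2.COLOR_RGB2HSV)
for c in cv2.findContours(cv2.inRange(h,(3,150,90),(18,255,255)),0,2)[0]:
    if cv2.contourArea(c)>20: M=cv2.moments(c); print('orange',M['m10']/M['m00'],M['m01']/M['m00'],cv2.contourArea(c))
```

```text
2.35 [ 0.53498893 -0.03260493  0.21974593] [[-0.976, -0.216, -0.0], [-0.216, 0.976, 0.0], [0.0, 0.0, -1.0]] [-1.90701593e-01  2.04238821e-01  1.54396288e+00 -1.99814839e-05
  1.39358595e+00 -1.97950035e+00] 0.0425541251180327
[281.39331406 180.7964714 ]
orange 255.41860465116278 382.31007751937983 21.5
orange 226.9316239316239 379.7307692307692 39.0
orange 283.59060402684565 378.9753914988814 149.0
orange 181.36111111111111 307.26666666666665 30.0
orange 173.10280373831776 307.0591900311526 53.5
orange 406.68932313792124 301.85471537807985 588.5
orange 395.26994984040124 250.82170542635657 365.5
orange 183.76666666666665 256.5923076923077 65.0
orange 172.7797725912627 257.1011370436864 278.5
orange 244.5572346708355 241.6204620462046 959.5
orange 252.22037037037035 232.7674074074074 450.0
orange 322.11174242424244 183.14204545454547 88.0
```

View pics/w1.png

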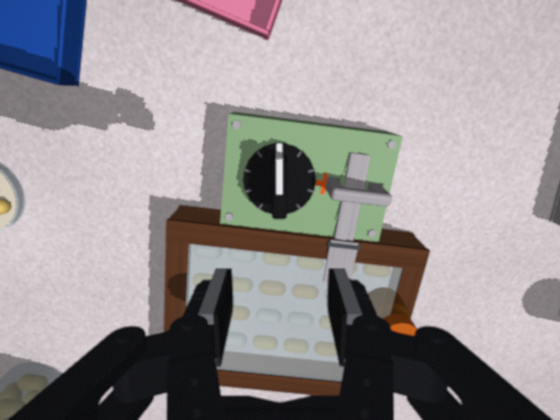

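The wrist view shows the dial at about (280,180) with its line pointing up the image, towards the robot, ending at (279,147). The orange arrow is at (322,183) and the shackle bow at about (361,194). I'll measure these precisely.

```bash
cat > dial.py <<'E'
from k import *
def measure(w,g=None):
    px=w['pixels'];h=cv2.cvtColor(px,cv2.COLOR_RGB2HSV)
    m=cv2.inRange(h,(40,50,50),(85,255,255)); m=cv2.morphologyEx(m,cv2.MORPH_CLOSE,np.ones((3,3)))
    c=max(cv2.findContours(m,0,2)[0],key=lambda c:cv2.contourArea(c)*(cv2.boundingRect(c)[1]<300))
    q=cv2.approxPolyDP(cv2.convexHull(c),8,True)[:,0]
    P=np.array([plane(w,x,.048)[:2] for x in q]); print('green',q.tolist(),P.round(4).tolist())
    return h,P
if __name__=='__main__':
    w=dict(np.load('w1.npz')); h,P=measure(w)
    rc=cv2.minAreaRect((P*1000).astype(np.float32)); print('rect mm',rc)
    m=np.zeros(h.shape[:2],np.uint8); m[135:225,235:325]=h[135:225,235:325,2]<60
    c=max(cv2.findContours(m,0,2)[0],key=cv2.contourArea); e=cv2.minEnclosingCircle(c)
    W=np.zeros_like(m); W[135:225,240:320]=((h[135:225,240:320,2]>140)&(h[135:225,240:320,1]<60)); 
    for k in cv2.findContours(W,0,2)[0]:
        if cv2.contourArea(k)>5: print('white',cv2.boundingRect(k),cv2.minAreaRect(k))
    C=plane(w,e[0],.058);print('dial',e,C)
    for z,uv in((.06,(279,144)),(.099,(279.5,155)),(.06,(322,183))): print(z,plane(w,uv,z))
    B=[plane(w,uv,.088) for uv in((332,190),(391,199))]; print('bow',B,np.mean(B,0))
    cv2.imwrite('pics/c2.png',cv2.resize(w['pixels'][105:250,210:410],(800,580),interpolation=cv2.INTER_CUBIC)[:,:,::-1])
E
python3 dial.py
```

```text
green [[229, 115], [398, 136], [389, 188], [332, 236], [220, 223]] [[0.485, -0.0935], [0.4696, 0.0705], [0.5214, 0.0781], [0.5849, 0.0349], [0.5956, -0.0844]]
rect mm ((532.7345581054688, -5.568603515625), (111.41937255859375, 168.6761474609375), 5.366866588592529)
white (265, 213, 9, 10) ((269.10003662109375, 218.30003356933594), (10.28591251373291, 6.708203315734863), 26.56505012512207)
white (298, 207, 13, 18) ((304.4599914550781, 215.71998596191406), (17.677669525146484, 11.17228889465332), 81.8698959350586)
white (276, 158, 7, 37) ((279.0, 176.0), (36.0, 6.0), 90.0)
white (276, 143, 6, 10) ((278.5, 147.5), (9.0, 5.0), 90.0)
white (285, 135, 35, 37) ((302.0, 153.0), (36.0, 34.0), 90.0)
dial ((279.0, 180.0), 37.33640670776367) [ 0.53468511 -0.03386017  0.058     ]
0.06 [ 0.50012724 -0.04133254  0.06      ]
0.099 [ 0.50384489 -0.04002115  0.099     ]
0.06 [0.52821753 0.007889   0.06      ]
bow [array([0.52654289, 0.01352548, 0.088     ]), array([0.5233319, 0.0683643, 0.088    ])] [0.5249374  0.04094489 0.088     ]
```

View pics/c2.png

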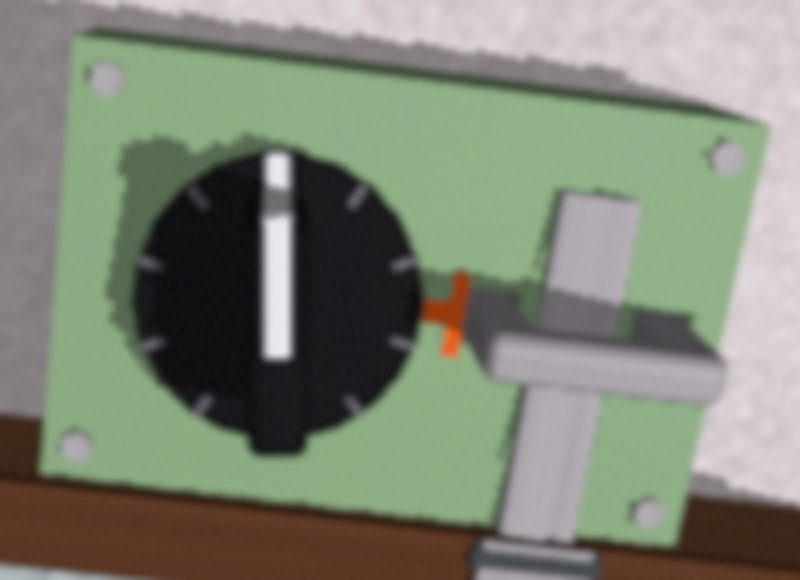

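The dial centre is (0.535,-0.034), the lock yaw is 5.2° and the line is at about 192° world. The arrow is at 95°, so a clockwise turn of about 97° is needed, which is +97 twist. First I'll descend and grip.

Call:
apply_moves(xyz=[[0,-0.001,0.03],[0,-0.001,0.06],[0,-0.001,0.09],[0,-0.001,0.12],[0,-0.001,0.14],[0,-0.001,0.15],[0,-0.001,0.153],[0,-0.001,0.153],[0,-0.001,0.153],[0,-0.001,0.153],[0,-0.001,0.153],[0,-0.001,0.153],[0,-0.001,0.153]], twist=[0,0,0,0,0,0,0,0,1,1,1,1,1], hand=[0,0,0,0,0,0,0,0,1,1,1,1,1], force=50)

```text
time_s: 3.65
ee_pos: [0.5352, -0.0342, 0.0672]
orientation: [-0.095, 0.996, -0.0, 0.0]
ft_force: [-0.7, 0.4, -0.5]
gripper_width: 0.0001
finger_force: 0.0
```

The gripper shut on nothing. I'll look again.

Run:
```python
from k import *
s,p,r=tool(); print(p,s['gripper_width'],s['finger_force'],s['ft_force'])
w=cap('wrist'); b=cap('scene')
o=np.zeros((420,800,3),np.uint8); o[:,:400]=cv2.resize(w['pixels'],(400,300)).__getitem__(slice(None)) if 0 else 0
o[:300,:400]=cv2.resize(w['pixels'],(400,300)); o[:300,400:]=cv2.resize(b['pixels'][205:280,270:370],(400,300),interpolation=cv2.INTER_CUBIC)
cv2.imwrite('pics/c3.png',o[:300,:,::-1])
```

```text
[ 0.5351806  -0.03416345  0.06716141] 0.00012682890737219458 0.0 [-0.72743298  0.37387029 -0.52204757]
```

View pics/c3.png

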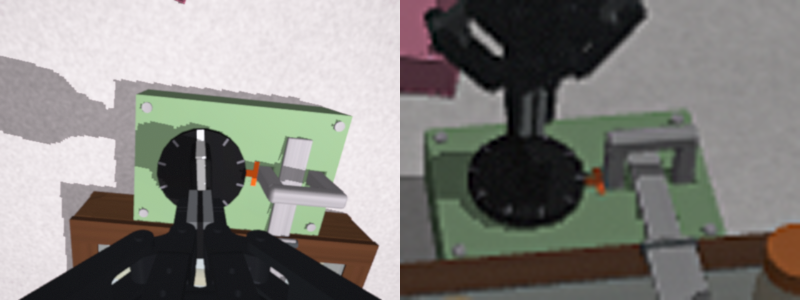

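The left (wrist) panel shows the fingers at (200,205) flanking the bar line, and the right (scene) panel shows pads on both sides of something dark. That disagrees with the width reading, so I'll enlarge the view.

Run:
```python
from k import *
w=cap('wrist'); b=cap('scene'); s=ctrl.get_state(); print(s['gripper_width'],s['finger_force'])
o=np.zeros((500,800,3),np.uint8)
o[:,:400]=cv2.resize(w['pixels'][170:320,220:340],(400,500),interpolation=cv2.INTER_CUBIC)
o[:,400:]=cv2.resize(b['pixels'][205:255,280:320],(400,500),interpolation=cv2.INTER_CUBIC)
o=np.clip(o.astype(float)*2.2,0,255).astype(np.uint8)
cv2.imwrite('pics/c4.png',o[:,:,::-1])
```

```text
-4.5760831808280115e-05 0.0
```

View pics/c4.png

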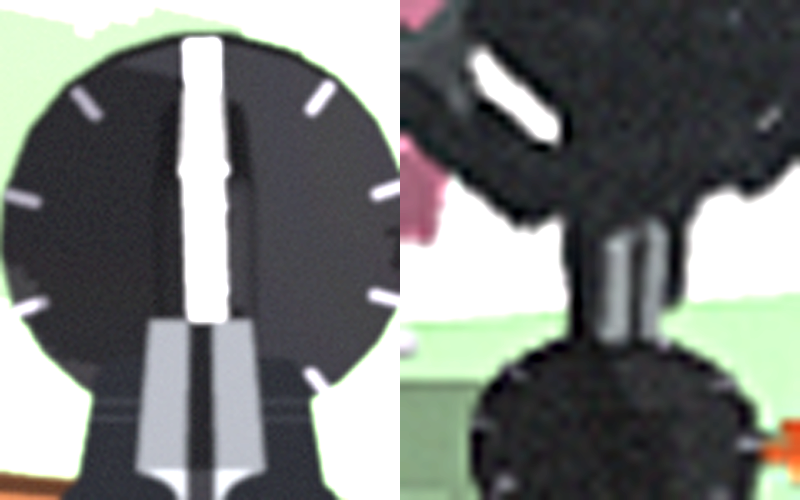

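Run:
```python
from k import *
w=cap('wrist'); b=cap('scene'); s,p,r=tool(); L=np.array([np.cos(np.radians(192)),np.sin(np.radians(192)),0]);C=np.array([.535,-.034,0])
for n,d in(('w',w),('s',b)):
    f=(lambda q:(q-[220,170])*400/120) if n=='w' else (lambda q:(q-[280,205])*10+[400,0])
    for nm,P in(('tcp',p),('tcp+19',p+[0,0,.019]),('tcp+40',p+[0,0,.04]),('barW99',C+.027*L+[0,0,.099]),('barB99',C-.027*L+[0,0,.099]),('barB60',C-.027*L+[0,0,.06]),('line',C+.036*L+[0,0,.06]),('opp',C-.036*L+[0,0,.06]),('C60',C+[0,0,.06]),('C99',C+[0,0,.099])):
        print(n,nm,f(proj(d,P)).round())
w0=dict(np.load('w1.npz'))
for z in(.06,.099): print(z,[plane(w0,uv,z).round(4).tolist() for uv in((279,144),(279,158),(279,195),(279,218))])
```

```text
w tcp [204. 267.]
w tcp+19 [204. 320.]
w tcp+40 [205. 393.]
w barW99 [202. 182.]
w barB99 [209. 526.]
w barB60 [207. 389.]
w line [200.  45.]
w opp [208. 432.]
w C60 [204. 250.]
w C99 [205. 363.]
s tcp [605. 414.]
s tcp+19 [609. 360.]
s tcp+40 [613. 298.]
s barW99 [582. 244.]
s barB99 [642. 402.]
s barB60 [635. 514.]
s line [566. 330.]
s opp [645. 541.]
s C60 [605. 433.]
s C99 [612. 321.]
0.06 [[0.5001, -0.0413, 0.06], [0.5131, -0.0385, 0.06], [0.5491, -0.0307, 0.06], [0.5728, -0.0256, 0.06]]
0.099 [[0.4949, -0.0424, 0.099], [0.5064, -0.0399, 0.099], [0.5383, -0.033, 0.099], [0.5592, -0.0285, 0.099]]
```

Call:
apply_moves(xyz=[[0,0,-0.02],[0,0,-0.045],[0,0,-0.07],[0,0,-0.08],[0,0,-0.08]], twist=[0,0,0,0,0], hand=[1,1,1,1,1])

```text
time_s: 4.45
ee_pos: [0.5361, -0.0343, 0.1482]
orientation: [-0.095, 0.995, -0.001, 0.002]
ft_force: [0.3, 0.4, 0.4]
gripper_width: 0.0001
finger_force: 0.0
```

Run:
```python
from k import *
w=cap('wrist'); b=cap('scene'); s,p,r=tool(); print(p,s['gripper_width'],s['finger_force'],s['ft_force'])
print('tcp w',proj(w,p),'s',proj(b,p), 'front tip',proj(w,p+r@[.011,0,0]),'19 back',proj(w,p+[0,0,.019]))
o=np.zeros((500,800,3),np.uint8)
o[:,:400]=cv2.resize(w['pixels'][130:305,210:350],(400,500),interpolation=cv2.INTER_CUBIC)
o[:,400:]=cv2.resize(b['pixels'][175:255,270:334],(400,500),interpolation=cv2.INTER_CUBIC)
o=np.clip(o.astype(float)*2.,0,255).astype(np.uint8)
cv2.imwrite('pics/c5.png',o[:,:,::-1])
```

```text
[ 0.53437081 -0.0340065   0.14600831] 6.424543661937736e-05 0.0 [-1.33092791 -0.16618058  1.44560258]
tcp w [282.25001522 245.61549865] s [302.01553979 222.70712365] front tip [282.27716369 227.16167375] 19 back [282.44909574 261.12919854]
```

View pics/c5.png

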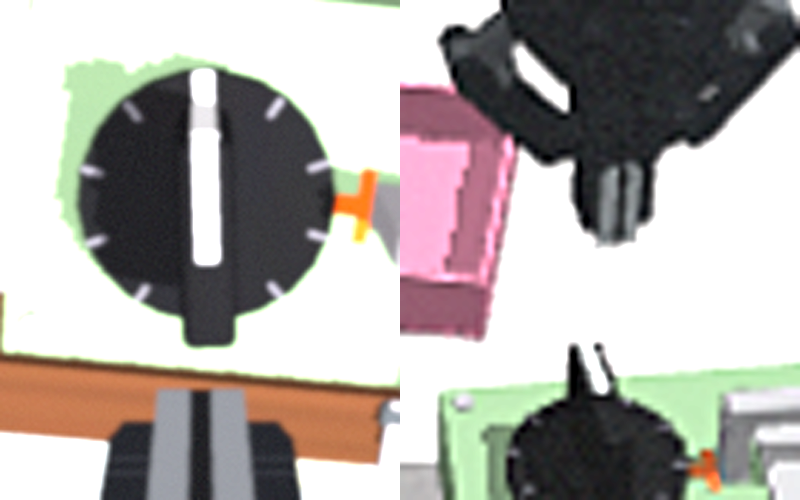

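The closed tips show at wrist (281,266) and scene (305,213), whereas the reported TCP projects to (282,246) and (302,223). So the real fingertips sit well above the reported TCP, and the fingers closed above the bar. I'll quantify the offset.

Run:
```python
from k import *
w=cap('wrist'); b=cap('scene'); s,p,r=tool(); print(p)
def at(d,uv,P,n):
    o,v=ray(d,uv); return o+v*(n@(P-o))/(n@v)
for off in(-.011,0,.011):
    n=r[:,0]
    print(off,'wrist',at(w,(281,266.5),p+off*n,n).round(4),'scene',at(b,(305.2,213.4),p+off*n,n).round(4))
print(tri([ray(w,(281,266.5)),ray(b,(305.2,213.4))]))
```

```text
[ 0.53396546 -0.0339324   0.14541348]
-0.011 wrist [ 0.5448 -0.0321  0.145 ] scene [ 0.5444 -0.0292  0.1845]
0 wrist [ 0.5341 -0.0342  0.1662] scene [ 0.5329 -0.0279  0.1739]
0.011 wrist [ 0.5233 -0.0363  0.1874] scene [ 0.5214 -0.0266  0.1632]
[ 0.53134307 -0.03123733  0.17209609]
```

Call:
apply_moves(xyz=[[0.001,0,0],[0.001,0,0],[0.001,0,0],[0.001,0,0.03],[0.001,0,0.06],[0.001,0,0.08],[0.001,0,0.09],[0.001,0,0.096],[0.001,0,0.1],[0.001,0,0.1]], twist=[0,0,0,0,0,0,0,0,0,0], hand=[0,0,0,0,0,0,0,0,0,0])

```text
time_s: 5.65
ee_pos: [0.5345, -0.0344, 0.0472]
orientation: [-0.095, 0.996, -0.0, 0.0]
ft_force: [0.1, -0.2, -1.0]
gripper_width: 0.0428
finger_force: 0.0
```

Run:
```python
from k import *
print(ctrl.grasp_offset,[a for a in dir(ctrl) if a[0]!='_']); s,p,r=tool(); print(p,s['ft_force'])
```

```text
0.0187 ['Unreachable', 'capture', 'get_state', 'grasp_offset', 'sign_off']
[ 0.53451156 -0.03438355  0.04717304] [ 0.06722823 -0.18461465 -1.01221338]
```

At a reported z of 0.047 there is no contact, although the skirt top is at 0.060. That confirms the tips are about 39 mm higher than reported. I'll go on to 0.030 and close.

Call:
apply_moves(xyz=[[0,0,0.006],[0,0,0.012],[0,0,0.017],[0,0,0.017],[0,0,0.017],[0,0,0.017],[0,0,0.017],[0,0,0.017]], twist=[0,0,0,0,0,0,0,0], hand=[0,0,0,0,1,1,1,1], force=50)

```text
time_s: 6.45
ee_pos: [0.5341, -0.0333, 0.0302]
orientation: [-0.095, 0.996, 0.001, 0.0]
ft_force: [0.1, 5.4, 2.8]
gripper_width: 0.0136
finger_force: 49.4
```

Gripped, at 13.6 mm. Now turning clockwise by 96°.

Call:
apply_moves(xyz=[[0,0,0],[0,0,0],[0,0,0],[0,0,0],[0,0,0],[0,0,0],[0,0,0],[0,0,0],[0,0,0],[0,0,0],[0,0,0],[0,0,0],[0,0,0],[0,0,0],[0,0,0],[0,0,0],[0,0,0],[0,0,0],[0,0,0],[0,0,0]], twist=[3,8,14,20,26,32,38,44,50,56,62,68,74,80,85,89,93,96,96,96], hand=[1,1,1,1,1,1,1,1,1,1,1,1,1,1,1,1,1,1,1,1])

```text
time_s: 8.45
ee_pos: [0.5338, -0.0336, 0.0302]
orientation: [0.676, 0.737, 0.0, -0.001]
ft_force: [-1.1, 4.2, 3.4]
gripper_width: 0.0133
finger_force: 49.4
```

Call:
apply_moves(xyz=[[0,0,0],[0,0,0],[0,0,0],[0,0,-0.02],[0,0,-0.05],[0,0,-0.09],[0,0,-0.13],[0,0,-0.15],[0,0,-0.15],[0,0,-0.15]], twist=[0,0,0,0,0,0,0,0,0,0], hand=[0,0,0,0,0,0,0,0,0,0])

```text
time_s: 9.45
ee_pos: [0.5338, -0.0346, 0.1796]
orientation: [0.676, 0.737, -0.0, 0.0]
ft_force: [0.1, -0.3, 0.2]
gripper_width: 0.043
finger_force: 0.0
```

Run:
```python
from k import *
w=cap('wrist'); np.savez('w2.npz',**w); s,p,r=tool(); print(p,s['time_s'],r[:,0])
c=proj(w,[.533,0.003,.07]).astype(int); x0,y0=c[0]-130,max(c[1]-98,0); print(x0,y0)
cv2.imwrite('pics/c6.png',cv2.resize(w['pixels'][y0:y0+195,x0:x0+260],(800,600),interpolation=cv2.INTER_CUBIC)[:,:,::-1])
```

```text
[ 0.53314451 -0.03439885  0.17865629] 9.5 [-8.49674029e-02  9.96383714e-01  1.85415741e-04]
151 52
```

View pics/c6.png

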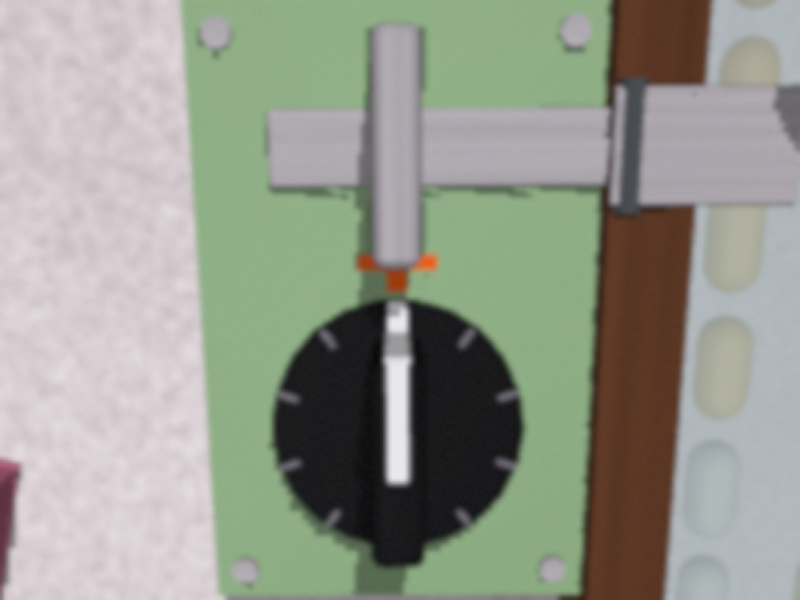

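The white line stands at the arrow: the line end is at crop (397,312) and the arrow tip at (397,290). The bow spans crop (371–423, 25–268), with its middle at (397,146).

Run:
```python
from k import *
w=dict(np.load('w2.npz')); k=260/800
f=lambda u,v:(151+u*k,52+v*195/600)
B=plane(w,f(397,146),.088); C=plane(w,f(397,422),.06); L=plane(w,f(397,312),.06); print(B,C,L)
a,b=plane(w,f(397,28),.088),plane(w,f(397,266),.088); print(a,b,np.degrees(np.arctan2(*(a-b)[1::-1])))
print('shift',shift([B[0],B[1],.026]))
# blue tray centre: floor & rim from top
print('tray shift later target', plane(cap('top'),(370,218),.035))
```

```text
[0.52805515 0.04262569 0.088     ] [ 0.53440735 -0.03176851  0.06      ] [ 0.53179445 -0.000855    0.06      ]
[0.52589259 0.06821124 0.088     ] [0.53040603 0.01481218 0.088     ] 94.83131534988888
shift [0.0772 0.0018 0.1527]
tray shift later target [ 0.42267465 -0.31707825  0.035     ]
```

Call:
apply_moves(xyz=[[0.02,0,0],[0.05,0.001,0],[0.07,0.002,0.02],[0.077,0.002,0.05],[0.077,0.002,0.08],[0.077,0.002,0.11],[0.077,0.002,0.13],[0.077,0.002,0.14],[0.077,0.002,0.147],[0.077,0.002,0.152],[0.077,0.002,0.152],[0.077,0.002,0.152],[0.077,0.002,0.152],[0.077,0.002,0.152],[0.077,0.002,0.152]], twist=[0,0,0,0,0,0,0,0,0,0,0,0,0,0,0], hand=[0,0,0,0,0,0,0,0,0,0,0,1,1,1,1], force=70)

```text
time_s: 11.05
ee_pos: [0.5292, 0.0425, 0.0288]
orientation: [0.676, 0.737, -0.0, 0.0]
ft_force: [-2.6, -1.3, 6.0]
gripper_width: 0.0104
finger_force: 68.5
```

Call:
apply_moves(xyz=[[0,0,-0.002],[0,0,-0.004],[0,0,-0.007],[0,0,-0.01],[0,0,-0.01],[0,0,-0.01]], twist=[0,0,0,0,0,0], hand=[1,1,1,1,1,1])

```text
time_s: 11.65
ee_pos: [0.5295, 0.0426, 0.0379]
orientation: [0.676, 0.737, -0.0, 0.0]
ft_force: [-0.9, -0.3, -1.4]
gripper_width: 0.0107
finger_force: 68.6
```

Call:
apply_moves(xyz=[[0,0,-0.008],[0,0,-0.016],[0,0,-0.024],[0,0,-0.032],[0,0,-0.042],[0,0,-0.055],[0,0,-0.07],[0,0,-0.09],[0,0,-0.11],[0,0,-0.125],[0,0,-0.135],[0,0,-0.135],[0,0,-0.135]], twist=[0,0,0,0,0,0,0,0,0,0,0,0,0], hand=[1,1,1,1,1,1,1,1,1,1,1,1,1])

```text
time_s: 12.95
ee_pos: [0.5291, 0.0426, 0.1727]
orientation: [0.676, 0.737, -0.0, -0.0]
ft_force: [-0.6, -0.9, -2.5]
gripper_width: 0.0106
finger_force: 68.6
```

Run:
```python
from k import *
b=cap('scene'); a=cap('top'); w=cap('wrist'); s,p,r=tool(); print(p,s['ft_force'],s['gripper_width'],s['finger_force'])
o=np.zeros((600,800,3),np.uint8)
o[:300,:400]=cv2.resize(w['pixels'],(400,300)); o[:300,400:]=cv2.resize(b['pixels'][165:285,250:410],(400,300),interpolation=cv2.INTER_CUBIC)
o[300:,:400]=cv2.resize(a['pixels'][100:250,180:380],(400,300))
cv2.imwrite('pics/c7.png',o[:,:,::-1])
h=cv2.cvtColor(a['pixels'],cv2.COLOR_RGB2HSV)
for c in cv2.findContours(cv2.inRange(h,(100,120,40),(130,255,255)),0,2)[0]:
    if cv2.contourArea(c)>1000:
        q=cv2.minAreaRect(c);print(q,[plane(a,q[0],z).round(4).tolist() for z in(.0,.035)])
print('shift to tray', shift([.423,-.3175,.172]))
```

```text
[0.52875225 0.04260761 0.17186907] [ 1.06838813  0.11726504 -2.34557785] 0.010673979576110095 68.59086213866249
((369.5, 219.5), (41.0, 43.0), 90.0) [[0.4236, -0.3226, 0.0], [0.4183, -0.3154, 0.035]]
((445.9459533691406, 225.82431030273438), (62.30721664428711, 57.210845947265625), 9.462322235107422) [[0.4024, -0.5478, 0.0], [0.3977, -0.5347, 0.035]]
shift to tray [-3.498e-01 -1.360e-01  1.000e-04]
```

View pics/c7.png

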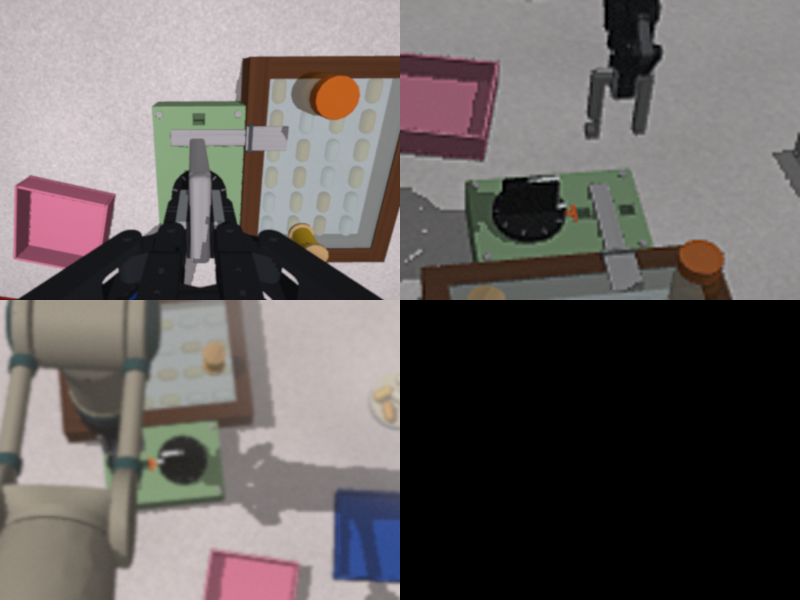

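The shackle is held upright and clear of the lock, and the line is still at the arrow (scene panel dial at (530,210)). Carrying it to the blue tray.

Call:
apply_moves(xyz=[[-0.005,-0.002,0],[-0.018,-0.007,0],[-0.036,-0.014,0],[-0.059,-0.023,0],[-0.085,-0.033,0],[-0.112,-0.044,0],[-0.139,-0.054,0],[-0.166,-0.065,0],[-0.193,-0.075,0],[-0.22,-0.086,0],[-0.247,-0.096,0],[-0.273,-0.106,0],[-0.297,-0.115,0],[-0.317,-0.123,0],[-0.333,-0.129,0],[-0.343,-0.133,0],[-0.348,-0.135,0],[-0.35,-0.136,0],[-0.35,-0.136,0],[-0.35,-0.136,0]], twist=[0,0,0,0,0,0,0,0,0,0,0,0,0,0,0,0,0,0,0,0], hand=[1,1,1,1,1,1,1,1,1,1,1,1,1,1,1,1,1,1,1,1])

```text
time_s: 15.1
ee_pos: [0.4239, -0.3169, 0.1729]
orientation: [0.676, 0.737, 0.0, -0.0]
ft_force: [-0.3, -0.2, -2.1]
gripper_width: 0.0107
finger_force: 68.5
```

Call:
apply_moves(xyz=[[0,0,0],[0,0,0],[0,0,0],[0,0,0],[0,0,0]], twist=[0,0,0,0,0], hand=[1,1,1,1,1])

```text
time_s: 15.6
ee_pos: [0.4238, -0.3177, 0.1729]
orientation: [0.676, 0.737, -0.0, 0.0]
ft_force: [0.3, 0.9, -1.3]
gripper_width: 0.0108
finger_force: 68.5
```

Run:
```python
from k import *
b=cap('scene'); w=cap('wrist'); s,p,r=tool(); print(p,np.abs(s['qd']).max(),s['ft_force'],s['gripper_width'],s['finger_force'],s['time_s'])
o=np.zeros((300,800,3),np.uint8)
o[:,:400]=cv2.resize(w['pixels'],(400,300)); o[:,400:]=cv2.resize(b['pixels'][140:275,140:320],(400,300),interpolation=cv2.INTER_CUBIC)
cv2.imwrite('pics/c8.png',o[:,:,::-1])
```

```text
[ 0.42379932 -0.31771172  0.17292167] 0.0015970338530845458 [-0.59339647 -0.53477133 -2.63913905] 0.010561245192563441 68.47562389215454 15.7
```

View pics/c8.png

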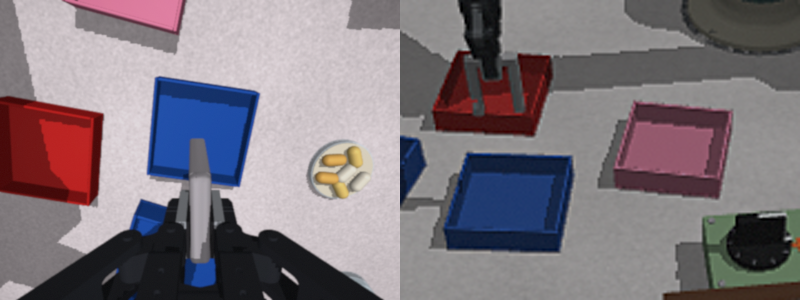

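The wrist view shows the small blue tray's rim at (157,78)–(240,190), with the shackle upright above it. I'll check the centring and the foot height numerically.

Run:
```python
from k import *
w=cap('wrist'); b=cap('scene'); s,p,r=tool()
Q=np.array([plane(w,(1.4*u,1.4*v),.035) for u,v in((157,78),(258,93),(240,188),(148,177))]); print(Q.round(4).tolist(),Q.mean(0))
n=np.array([1.,0,0])
for uv in((176,190.4),(193,188.6)):
    o,v=ray(b,uv); print(o+v*(p[0]+.006-o[0])/v[0])
```

```text
[[0.3673, -0.2534, 0.035], [0.4911, -0.2607, 0.035], [0.4865, -0.3905, 0.035], [0.359, -0.3844, 0.035]] [ 0.42596489 -0.32226954  0.035     ]
[ 0.42972794 -0.33541016  0.158706  ]
[ 0.42972794 -0.2937162   0.16398956]
```

```bash
python3 -c "
from plant import ctrl
print(ctrl.sign_off())"
```

```text
the job is handed in; nothing more can be done
None
```

The job is handed in: the dial's white line is at the orange arrow, and the shackle is out of the lock and held still, bow on top, about 15 cm above the middle of the smaller blue tray.

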